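Heft the flasks: lightest to the coaster, heaviest held up

TASK

The three white wooden-topped flasks on the glass board look alike but hold different amounts, so feel by lifting which is the heaviest and which the lightest. Stand the lightest upright and fully on the striped coaster, to be refilled, and let go of it; then take the heaviest, lift it upright to a good 15 cm above the glass board and finish holding it up there, with the third flask left standing free on the glass board. Drop nothing, tip no flask over, and leave the shakers and the little carton where they are.

Things in the scene. Friction and masses are not known exactly. Their poses are not given: they have to be found in the camera images.
- flask_a_center (a point): centre of one of three identical closed flasks: white glazed, straight-sided, round, with a steel collar and round wooden top; 129 mm tall, body 56 mm across up to 108 mm above the foot, neck and top 42 mm across. The point is on the axis, half-way up (64.5 mm above the foot); z runs up the axis. Grip it 80 to 95 mm above the foot. Starts upright on the glass board
- flask_b_center (a point): centre of one of three identical closed flasks: white glazed, straight-sided, round, with a steel collar and round wooden top; 129 mm tall, body 56 mm across up to 108 mm above the foot, neck and top 42 mm across. The point is on the axis, half-way up (64.5 mm above the foot); z runs up the axis. Grip it 80 to 95 mm above the foot. Starts upright on the glass board
- flask_c_center (a point): centre of one of three identical closed flasks: white glazed, straight-sided, round, with a steel collar and round wooden top; 129 mm tall, body 56 mm across up to 108 mm above the foot, neck and top 42 mm across. The point is on the axis, half-way up (64.5 mm above the foot); z runs up the axis. Grip it 80 to 95 mm above the foot. Starts upright on the glass board
- flask_a: the same flask as flask_a_center, but its origin is the centre of its foot, z up its axis. It weighs 0.2 to 0.72 kg; any two of the three differ by at least 0.14 kg, and which is heaviest or lightest can only be felt
- flask_b: the same flask as flask_b_center, but its origin is the centre of its foot, z up its axis. It weighs 0.2 to 0.72 kg; any two of the three differ by at least 0.14 kg, and which is heaviest or lightest can only be felt
- flask_c: the same flask as flask_c_center, but its origin is the centre of its foot, z up its axis. It weighs 0.2 to 0.72 kg; any two of the three differ by at least 0.14 kg, and which is heaviest or lightest can only be felt
- coaster: flat square coaster, black and white stripes, 95x95 mm, 4 mm thick, lying loose on the dark worktop to the right of the sink; origin at the centre of its underside (worktop height z = 0), z up, x and y along its edges
- glass_board: clear glass worktop saver with a thin green edge, fixed, laid over the right-hand sink bowl on the sink's rim: 401 mm along world x, 316 mm along world y, 10 mm thick; origin at the centre of its underside (z = 0.004), its top at z = 0.014
- pepper_shaker: small white shaker with a grey top, 35 mm across, 74 mm tall, standing on the worktop on the robot's side of the coaster; origin at the centre of its foot; to be left alone
- salt_shaker: small white shaker with a grey top, 36 mm across, 74 mm tall, standing on the worktop to the right of the coaster; origin at the centre of its foot; to be left alone
- sauce_box: small white and red carton, 30x45 mm, 58 mm tall, standing on the worktop beyond the coaster, beside the sink; origin at the centre of its underside; to be left alone

How it is judged:
By the outcome, as a careful person would: the job done as asked, in the order asked, and still so for the second after the job is handed in, while the arm keeps its last pose, push and grip.
It also fails if it takes over 72 s, if anything falls off the work surface, if the arm or the gripper's body presses on something with over 40 N, if the wrist force passes 120 N, or if a joint passes its speed limit or range.

ROBOT

A 6-joint arm with a two-finger parallel gripper is mounted at the origin on a cart in front of the work surface, level with it; the furniture and walls round the work are solid. World frame = base frame: x ahead of the robot, y to its left, z up, the work surface at z = 0. Lengths are in m, angles in rad, forces in N, time in s.
With the tool pointing down it reaches from about 0.275 to 0.825 m from the base axis. Payload 4.9 kg.
Tool frame: the origin (TCP) lies midway between the tips of the shut fingers; the grasp point (between the pads) lies 19 mm behind it (bot.grip_depth is the distance from the TCP to the grasp point, in m); z points along the fingers, y is the line along which they close (so a half turn about z gives the same grasp; the last joint's range is limited). The gripper opens to 85 mm and grips with 20 to 120 N. Pads are 22 mm wide; open, the fingers measure 114 mm over their backs; the gripper's body (76 mm by 85 mm) begins 54 mm behind the grasp point. The pads swing forward as they close: fully open they stand 13 mm farther back than shut.
Start: joints at [-1.369, 0.326, -0.193, 1.052, 0, 1.437], TCP at [0.181, -0.519, 0.231] pointing down, gripper open.
Joint ranges: [-2.65, 2.65], [-0.97, 1.79], [-1.3, 1.35], [-1.93, 2.1], [-1.47, 1.37], [-3.14, 3.14]. Speed limits (rad/s): [2.57, 2.57, 3.14, 3.14, 3.14, 3.14].

INTERFACE

Orientations are given as a unit quaternion [w, x, y, z].
In Python, from cell import bot gives the robot as it stands. Calls block until the motion is done:
- bot.move_pose(position, orientation): joint-space move of the TCP to a pose.
- bot.move_linear(position, speed=0.15, rotation=None, until_force=None): straight line of the TCP; rotation=None keeps the orientation; speed is the mean speed in m/s. With until_force (N) it stops when the force on the tool has changed by that much, and returns True; else False.
- bot.goto_joints(angles): joint-space move.
- bot.set_gripper(opening, grasp_force=None): opening from 0.0 (shut) to 1.0 (fully open); grasp_force is the grip in N (None keeps the last); returns when the fingers have stopped.
- bot.wait(seconds).
- bot.solve_ik(position, orientation): joint angles nearest the present ones, or None.
- bot.camera(name): name is "side" or "top" or "wrist"; returns the picture (400x640x3 uint8, red, green, blue); there is no depth.
- bot.calibration(name): a dict with "mtx" (3x3 intrinsics, pixels), "k1" (the pictures are not rectified: a ray, as slopes to the right and down, at radius r is drawn at 1 + k1 r^2 times it, then the intrinsics apply), "extrinsics" (4x4, takes a point from world to camera coordinates); the wrist camera has in their place "hand_eye" (4x4, takes a point from camera to tool coordinates, whose origin is the TCP and whose axes are the flange's). Camera axes: x right, y down, z forward; pixel columns grow to the right and rows downward; lengths in m; the calibration is good to about 2 mm. A picture is of the moment at which its call begins: read the wrist's pose just before it. calibration takes no time and is no camera call.
A pose or a line that the arm cannot do raises bot.PlanningError and nothing moves.
- bot.close_job(): hands the job in; it is judged then, once.
Trained networks look in the newest picture that a camera, given by its name, has taken for a name from the list of things; names that differ only in an ending like _2 or _b are one class to them, and where a whole thing is asked for, a point or a joint stands for the part that bears it (a point fixed in the world has none). Each returns a list of dicts, best first, with "confidence" (0 to 1); they miss things now and then, are a little off and sometimes report something else, mostly with a low value. They report only what shows in the picture. A call takes as long as a camera call.
- bot.search_frame(camera, thing): "bbox" ([left, top, width, height] in pixels, round what is visible of it).
Readings, each from a call of its own:
- bot.read_clock(): time.
- bot.read_joint_positions(): joint angles.
- bot.read_joint_vel(): joint speeds.
- bot.read_joint_efforts(): joint torques, N m.
- bot.read_position(): TCP position.
- bot.read_tool_rot(): TCP orientation.
- bot.read_ft_force(): force on the tool from outside, world axes, zero at the start.
- bot.read_moment(): the same for the moment, N m.
- bot.read_gripper_width(): opening from 0.0 (shut) to 1.0 (fully open).
- bot.read_finger_force(): force on a finger pad.
Only numpy, scipy, OpenCV 4.12 (cv2) and the standard library are available. Lean on these libraries where they do the work, as an engineer would, in place of code of your own. Each camera call takes 0.05 s, during which the arm holds its last target. There are 200 camera calls.

## Working session

There is one attempt and no reset: what is moved stays moved. The work goes in short steps, each a Python script; the robot and the scene stay as the last script left them, time stands still between calls to the robot, and variables do not carry over. Pictures are saved under pics/ and viewed, at most 10 in all, crops included, and the job is handed in when it is done.

```bash
mkdir -p pics; ls; python3 - <<'E'
from cell import bot
import cv2,numpy as np
for c in ["top","side"]:
    im=bot.camera(c); cv2.imwrite(f"pics/{c}0.png",im[:,:,::-1])
    for t in ["flask_a","coaster","glass_board","pepper_shaker","salt_shaker","sauce_box"]:
        print(c,t,[(np.round(d["bbox"]).tolist(),round(d["confidence"],2)) for d in bot.search_frame(c,t)][:5])
    k=bot.calibration(c); print({a:np.round(b,4).tolist() for a,b in k.items()})
print(bot.read_clock(),bot.read_tool_rot(),bot.read_position(),bot.read_ft_force(), bot.grip_depth)
k=bot.calibration("wrist"); print({a:np.round(b,4).tolist() for a,b in k.items()})
E
```

```text
pics
top flask_a [([270.0, 194.0, 20.0, 24.0], 0.73), ([234.0, 133.0, 28.0, 26.0], 0.73), ([200.0, 190.0, 27.0, 28.0], 0.69)]
top coaster [([341.0, 169.0, 45.0, 44.0], 0.67), ([303.0, 132.0, -1.0, 1.0], 0.61)]
top glass_board [([194.0, 124.0, 116.0, 145.0], 0.88)]
top pepper_shaker [([343.0, 254.0, 14.0, 10.0], 0.68)]
top salt_shaker [([432.0, 171.0, 19.0, 18.0], 0.79)]
top sauce_box [([331.0, 132.0, 19.0, 16.0], 0.63)]
{'mtx': [[460.669, 0.0, 319.7735], [0.0, 460.669, 196.2588], [0.0, 0.0, 1.0]], 'k1': -0.0501, 'extrinsics': [[-0.0211, -0.9998, -0.0024, -0.1479], [-0.9892, 0.0213, -0.1449, 0.5288], [0.1449, -0.0007, -0.9894, 1.164], [0.0, 0.0, 0.0, 1.0]]}
side flask_a [([234.0, 212.0, 30.0, 57.0], 0.86), ([312.0, 199.0, 23.0, 55.0], 0.81), ([295.0, 235.0, 31.0, 65.0], 0.63)]
side coaster [([299.0, 196.0, 41.0, 16.0], 0.73)]
side glass_board [([204.0, 236.0, 184.0, 93.0], 0.97)]
side pepper_shaker [([374.0, 196.0, 14.0, 26.0], 0.9), ([236.0, 209.0, 24.0, 62.0], 0.43)]
side salt_shaker [([312.0, 155.0, 9.0, 26.0], 0.76)]
side sauce_box [([261.0, 194.0, 12.0, 25.0], 0.57)]
{'mtx': [[424.3995, 0.0, 321.8005], [0.0, 424.3995, 200.9262], [0.0, 0.0, 1.0]], 'k1': -0.1, 'extrinsics': [[-0.9933, -0.1151, -0.0012, 0.4924], [-0.0533, 0.4693, -0.8814, 0.1784], [0.1021, -0.8755, -0.4723, 0.9163], [0.0, 0.0, 0.0, 1.0]]}
0.7 [4.70249967e-05 9.85941748e-01 1.67089400e-01 5.99164762e-06] [ 0.18124833 -0.51932935  0.23131251] [ 0.21719176  0.04933159 -0.69866151] 0.0187
{'mtx': [[287.2644, 0.0, 319.0068], [0.0, 287.2644, 199.3286], [0.0, 0.0, 1.0]], 'k1': -0.0417, 'hand_eye': [[0.0001, -0.9561, -0.2931, 0.0751], [1.0, 0.0002, -0.0005, 0.0006], [0.0006, -0.2931, 0.9561, -0.1429], [0.0, 0.0, 0.0, 1.0]]}
```

```bash
python3 - <<'E'
import cv2
a=cv2.imread("pics/top0.png")[100:300,170:470]; cv2.imwrite("pics/t1.png",cv2.resize(a,(780,520),interpolation=cv2.INTER_CUBIC))
a=cv2.imread("pics/side0.png")[130:340,190:440]; cv2.imwrite("pics/s1.png",cv2.resize(a,(700,588),interpolation=cv2.INTER_CUBIC))
E
```

```text
(no output)
```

View pics/t1.png

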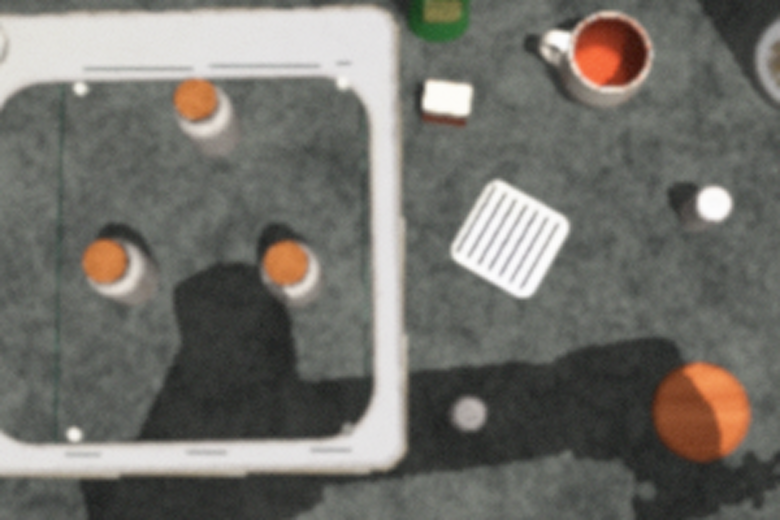

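View pics/s1.png

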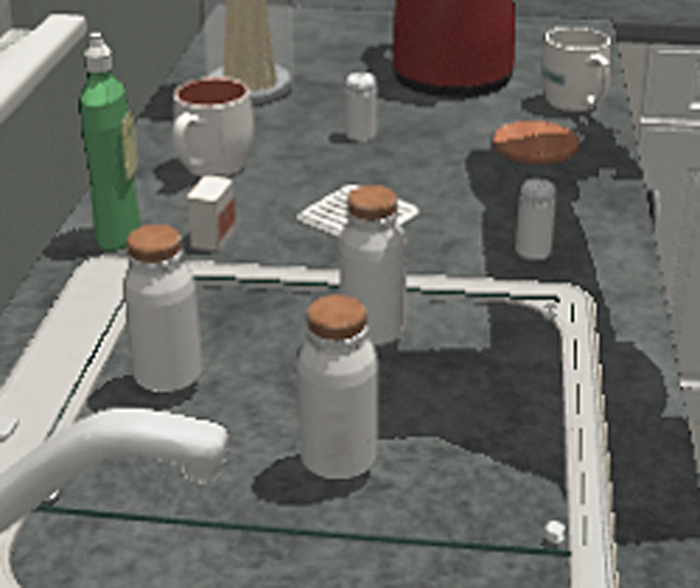

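The top view shows wooden tops at crop (196,100), (107,262) and (287,262), which is full-image px/2.6+(170,100). The coaster centre is at crop (510,238) and it is rotated about 35°. The side view shows all three flasks upright, with a tap at the left near the glass board.

```bash
cat > h.py <<'E'
from cell import bot
import cv2,numpy as np
from scipy.spatial.transform import Rotation as R
def ray(c,uv,T=None):
    k=bot.calibration(c); K=np.array(k["mtx"])
    p=cv2.undistortPoints(np.array([[uv]],float),K,np.array([k["k1"],0,0,0.]))[0,0]
    if T is None: T=np.linalg.inv(np.array(k["extrinsics"]))
    return T[:3,3],T[:3,:3]@np.array([*p,1])
def atz(c,uv,z,T=None):
    o,d=ray(c,uv,T); return (o+d*(z-o[2])/d[2])[:2]
def wristT():
    T=np.eye(4);q=np.array(bot.read_tool_rot());T[:3,:3]=R.from_quat(q[[1,2,3,0]]).as_matrix();T[:3,3]=bot.read_position()
    return T@np.array(bot.calibration("wrist")["hand_eye"])
def down(yaw): # tool y axis (closing line) at angle yaw+... ; x axis at angle yaw
    q=(R.from_euler('z',yaw)*R.from_euler('x',np.pi)).as_quat(); return [q[3],q[0],q[1],q[2]]
E
python3 - <<'E'
from h import *
f=lambda x,y:(x/2.6+170,y/2.6+100); g=lambda x,y:(x/2.8+190,y/2.8+130)
for n,p,z in [("f1",(196,100),.143),("f2",(107,262),.143),("f3",(287,262),.143),("coast",(510,238),.004),("c1",(495,180),.004),("c2",(570,228),.004),("c3",(522,298),.004),("c4",(451,248),.004),("box",(447,97),.058),("pep",(469,412),.074),("salt",(714,203),.074),("board BL",(58,440),.014)]:
    print(n,atz("top",f(*p),z).round(3))
for n,p,z in [("f1",(155,243),.143),("f2",(337,316),.143),("f3",(373,202),.143),("coast",(358,211),.004),("tap@.15",(210,440),.15),("tap@.2",(210,440),.2)]:
    print("side",n,atz("side",g(*p),z).round(3))
print([bot.read_ft_force().round(2) for _ in range(4)], R.from_quat([*bot.read_tool_rot()[1:],bot.read_tool_rot()[0]]).as_matrix().round(2))
E
```

```text
f1 [0.656 0.019]
f2 [0.505 0.1  ]
f3 [ 0.501 -0.065]
coast [ 0.541 -0.284]
c1 [ 0.602 -0.271]
c2 [ 0.55  -0.347]
c3 [ 0.478 -0.294]
c4 [ 0.532 -0.223]
box [ 0.677 -0.22 ]
pep [ 0.362 -0.232]
salt [ 0.56  -0.479]
board BL [0.343 0.179]
side f1 [0.653 0.033]
side f2 [0.504 0.114]
side f3 [ 0.498 -0.049]
side coast [ 0.54  -0.284]
side tap@.15 [0.557 0.259]
side tap@.2 [0.54  0.318]
[array([ 0.22,  0.05, -0.7 ]), array([ 0.22,  0.05, -0.7 ]), array([ 0.22,  0.05, -0.7 ]), array([ 0.22,  0.05, -0.7 ])] [[ 0.94  0.33  0.  ]
 [ 0.33 -0.94 -0.  ]
 [-0.    0.   -1.  ]]
```

View pics/top0.png

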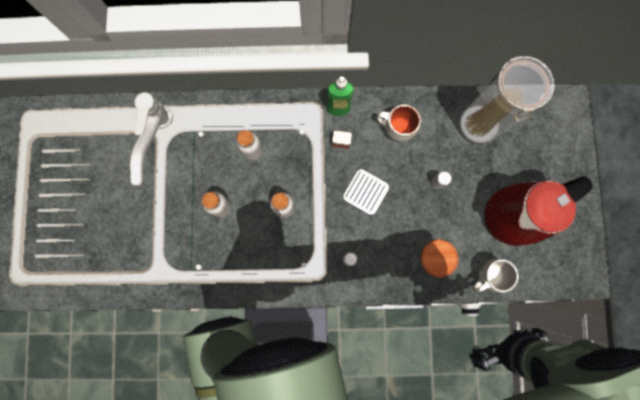

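The full top view confirms the flasks near (246,138), (211,201) and (281,201). The tap spout at (135,180) is well left of the board, and the area around the coaster is clear. Next I'll take one close wrist look at the lids.

```bash
python3 - <<'E'
from h import *
bot.move_pose([0.50,-0.02,0.34],down(0))
T=wristT(); im=bot.camera("wrist"); cv2.imwrite("pics/w1.png",im[:,:,::-1])
hsv=cv2.cvtColor(im,cv2.COLOR_RGB2HSV); m=cv2.inRange(hsv,(5,110,70),(20,255,255))
n,l,s,c=cv2.connectedComponentsWithStats(m)
for i in range(1,n):
    if s[i,4]>60: print(s[i],c[i].round(1),atz("wrist",c[i],.141,T).round(4))
print(bot.read_clock(),bot.read_joint_positions().round(2),[bot.read_ft_force().round(2) for _ in range(3)])
E
```

```text
[ 578    0   54   33 1351] [602.9  13.8] [ 0.6834 -0.3332]
[265  13  33  36 558] [285.7  33.8] [0.6558 0.0145]
[202 155  32  30 751] [217.1 169.4] [0.5084 0.1026]
[339 158  31  31 762] [354.1 173.1] [ 0.5035 -0.0635]
[ 535  210   52   49 1913] [560.9 234.1] [ 0.4215 -0.3443]
2.9083 [-0.19  0.18 -0.11  1.28 -0.    2.95] [array([-0.28, -0.02,  0.57]), array([-0.28, -0.02,  0.57]), array([-0.28, -0.02,  0.57])]
```

View pics/w1.png

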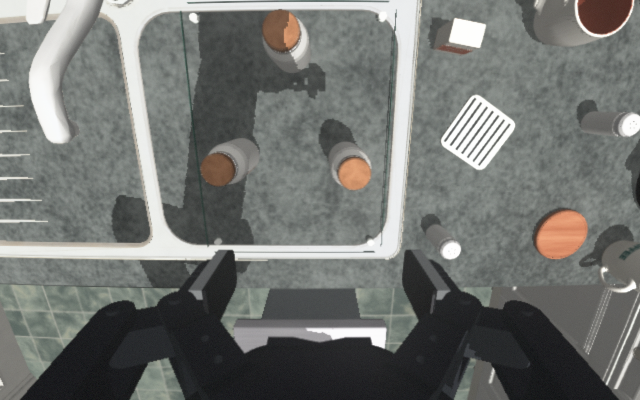

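```bash
cat >> h.py <<'E'
F={"1":(.656,.018),"2":(.506,.102),"3":(.502,-.064)}
ZG=.014+.085-.0187
Q=down(.6)
def grab(x,y,z=ZG):
    bot.move_pose([x,y,.235],Q)
    f0=np.mean([bot.read_ft_force() for _ in range(5)],0)
    hit=bot.move_linear([x,y,z],.15,until_force=15)
    if hit: raise SystemExit(f"hit at {bot.read_position()} {bot.read_ft_force()}")
    bot.set_gripper(0.0,60); return f0
E
python3 - <<'E'
from h import *
def avg():
    bot.wait(.3); r=[]
    for _ in range(6): bot.wait(.05); r.append(bot.read_ft_force())
    return np.mean(r,0),np.std(r,0)
for n in "3":
    x,y=F[n]; grab(x,y); w=bot.read_gripper_width()
    a=bot.read_ft_force(); bot.move_linear([x,y,ZG+.03],.06); b=avg()
    print(n,"width",w,bot.read_finger_force(),a.round(2),b[0].round(2),b[1].round(2),bot.read_moment().round(2),bot.read_position().round(4))
    bot.move_linear([x,y,ZG+.0005],.06); print(bot.read_position().round(4),bot.read_ft_force().round(2))
    bot.set_gripper(1.0); bot.move_linear([x,y,.235],.2); c=avg(); print(c[0].round(2),c[1].round(2),bot.read_clock())
E
```

```text
3 width 0.6142559506978138 63.98514434695244 [-1.38  1.91  8.08] [-0.03 -0.29 -6.86] [0.36 0.38 0.5 ] [-0.03  0.01  0.04] [ 0.502  -0.064   0.1102]
[ 0.5019 -0.0636  0.0816] [-4.23  1.24 10.09]
[-0.06  0.36 -0.2 ] [0.49 0.17 0.38] 9.0583
```

```bash
python3 - <<'E'
from h import *
def avg():
    bot.wait(.3); r=[]
    for _ in range(8): bot.wait(.05); r.append(bot.read_ft_force())
    return np.mean(r,0)
for n in "12":
    x,y=F[n]; grab(x,y); w=bot.read_gripper_width()
    bot.move_linear([x,y,ZG+.03],.06); b=avg()
    print(n,"width",w,bot.read_finger_force(),b.round(2),bot.read_position().round(4))
    bot.move_linear([x,y,ZG+.001],.06); print(bot.read_position().round(4),bot.read_ft_force().round(2))
    bot.set_gripper(1.0); bot.move_linear([x,y,.235],.2); print(avg().round(2),bot.read_clock())
bot.move_pose([0.50,-0.02,0.34],down(0))
T=wristT(); im=bot.camera("wrist"); cv2.imwrite("pics/w2.png",im[:,:,::-1])
hsv=cv2.cvtColor(im,cv2.COLOR_RGB2HSV); m=cv2.inRange(hsv,(5,110,70),(20,255,255))
n,l,s,c=cv2.connectedComponentsWithStats(m)
for i in range(1,n):
    if s[i,4]>60: print(c[i].round(1),atz("wrist",c[i],.141,T).round(4))
for c in [(480,95),(515,127),(480,169),(442,137)]: print(atz("wrist",c,.004,T).round(4))
E
```

```text
1 width 0.6192898723043184 63.06211223825812 [-0.15 -0.18 -2.12] [0.656  0.018  0.1103]
[0.6557 0.0182 0.0819] [-3.13  0.44  6.67]
[ 0.21  0.15 -0.45] 15.4167
2 width 0.615420011884916 63.36247066967189 [ 0.12 -0.09 -4.37] [0.506  0.102  0.1103]
[0.5057 0.1023 0.0815] [-2.24  0.66  6.73]
[-0.08  0.19  0.  ] 21.7667
[604.9  14. ] [ 0.6836 -0.3334]
[281.8  29.5] [0.6597 0.02  ]
[218.  169.6] [0.5078 0.1026]
[354.9 173.6] [ 0.503  -0.0633]
[561.7 234.7] [ 0.4215 -0.3439]
[ 0.6025 -0.276 ]
[ 0.5536 -0.343 ]
[ 0.4829 -0.2947]
[ 0.5359 -0.2221]
```

View pics/w2.png

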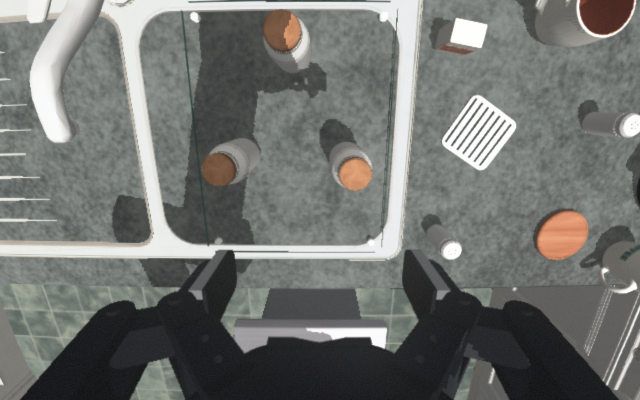

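Flask 3 (about 0.69 kg) is the heaviest, flask 1 (about 0.2 kg) the lightest, and flask 2 (about 0.44 kg) the middle one. All three still stand at their places at (282,30), (219,169) and (355,173). The coaster centre at px (479,132) is about (0.542,-0.284), which matches the top view.

```bash
python3 - <<'E'
from h import *
x,y=F["1"]; grab(x,y)
bot.move_linear([x,y,.24],.15); bot.wait(.2); print(bot.read_ft_force().round(2),bot.read_gripper_width())
C=(.542,-.284)
bot.move_linear([*C,.24],.2)
bot.move_linear([*C,ZG-.010+.012],.12); bot.wait(.3)
h=bot.move_linear([*C,ZG-.010],.02,until_force=3)
print(h,bot.read_position().round(4),bot.read_ft_force().round(2),bot.read_clock())
bot.set_gripper(1.0); bot.move_linear([*C,.24],.15)
bot.move_pose([.50,-.284,.30],down(0.2))
T=wristT(); im=bot.camera("wrist"); cv2.imwrite("pics/w3.png",im[:,:,::-1]); print(bot.read_clock())
E
```

```text
[ 0.1   0.42 -2.04] 0.6157480194678611
True [ 0.5419 -0.2839  0.0719] [1.06 0.56 3.88] 30.35
32.5417
```

View pics/w3.png

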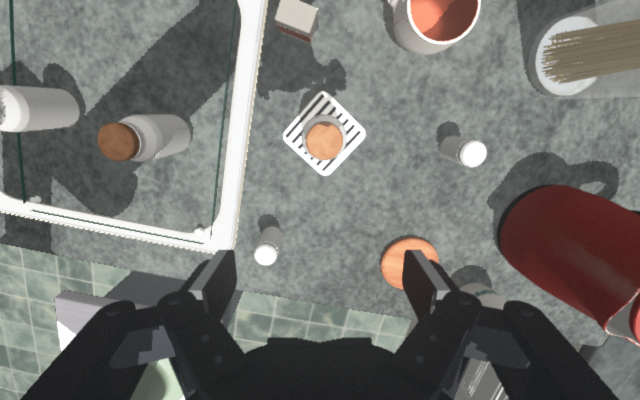

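The flask stands centred on the coaster at (324,138). I'll check flask 2, at the left edge of the image, with the top camera before going on.

```bash
python3 - <<'E'
from h import *
im=bot.camera("top")[:,:,::-1]; cv2.imwrite("pics/t2.png",cv2.resize(im[100:300,170:470],(780,520),interpolation=cv2.INTER_CUBIC))
E
```

```text
(no output)
```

View pics/t2.png

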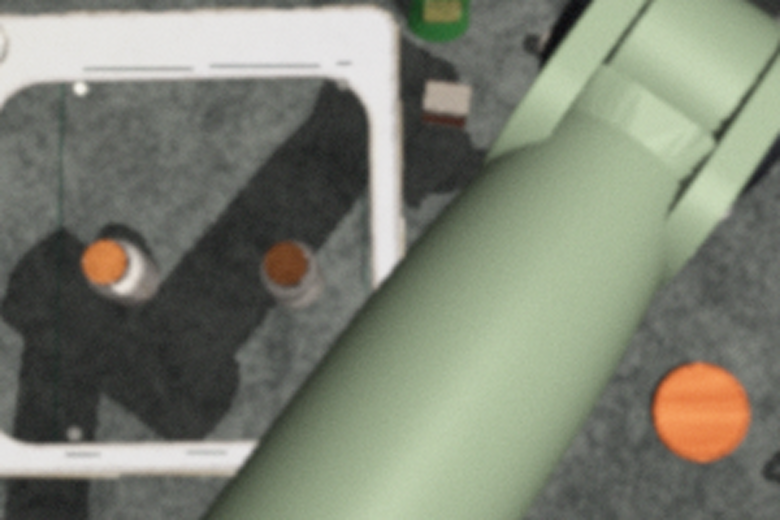

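Flask 2 at (106,262) and flask 3 at (287,262) both stand upright where they were. Now I'll lift the heaviest.

```bash
python3 - <<'E'
from h import *
bot.move_pose([.50,-.2,.30],Q)
x,y=F["3"]; grab(x,y); bot.set_gripper(0.0,80)
bot.move_linear([x,y,ZG+.185],.12); bot.wait(.8)
print(bot.read_ft_force().round(2),bot.read_gripper_width(),bot.read_position().round(4),bot.read_joint_vel().round(3),bot.read_clock())
cv2.imwrite("pics/s3.png",bot.camera("side")[:,:,::-1])
E
```

```text
[-0.36  0.3  -5.99] 0.6066997329530874 [ 0.502  -0.064   0.2653] [-0.    -0.     0.001 -0.002  0.     0.   ] 37.9833
```

View pics/s3.png

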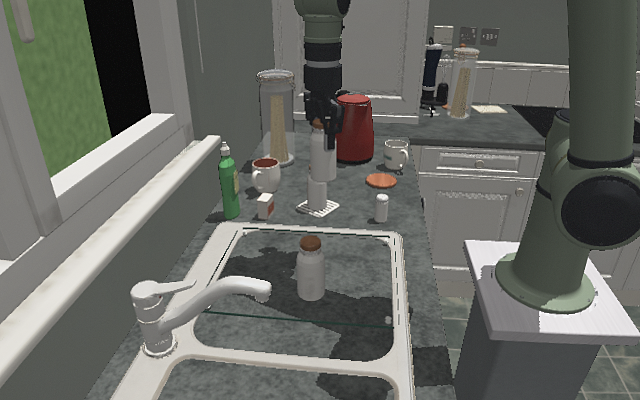

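The side view shows the heaviest flask held upright at (323,155). The lightest is on the coaster at (318,198), the third is standing on the glass at (311,270), and the shakers and carton haven't moved.

```bash
python3 -c "
from cell import bot
print(bot.close_job())"
```

```text
the job is handed in; nothing more can be done
None
```

The job is handed in: the lightest flask (about 0.2 kg) stands on the coaster, the heaviest (about 0.65 kg) is held upright about 18 cm above the glass board, and the third stands free on the board.

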